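# Hang the long-shackle padlock on the stockroom lock carousel

### The arm

A 6-joint arm with a two-finger parallel gripper is mounted at the origin on the work surface. World frame = base frame: x ahead of the robot, y to its left, z up, the work surface at z = 0. Lengths are in mm, angles in rad, forces in N, time in s.
With the tool pointing down it reaches from about 275 to 775 mm from the base axis. Payload 14.6 kg.
Tool frame: the origin (TCP) lies between the finger pads; the fingertips stand 25 mm ahead of it and the grasp point (between the pads) lies 6 mm ahead of it; x points along the fingers, y is the direction in which the jaws open and shut, and the axes are right-handed (so a half turn about x gives the same grasp; the last joint's range is limited). The gripper opens to 85 mm and grips with 20 to 120 N. Pads are 22 mm wide; open, the fingers measure 114 mm over their backs; the gripper's body (76 mm by 85 mm) begins 54 mm behind the grasp point. The pads swing forward as they close: fully open they stand 13 mm farther back than shut.
Start: joints at [-1.4, 0.263, -0.048, 1.259, 0, 1.415], TCP at [168.029, -497.388, 256.278] pointing down, gripper open.
Joint ranges: [-2.65, 2.65], [-0.89, 1.7], [-1.18, 1.37], [-2.13, 2.11], [-1.35, 1.29], [-3.14, 3.14]. Speed limits (rad/s): [1.89, 1.89, 2.57, 2.79, 3.14, 3.14].

### API

Orientations are given as a unit quaternion [x, y, z, w].
In Python, from station import r, eyes, workorder gives the robot as it stands.
- The arm moves only by the shell command python3 -m crank 'ROWS' [FORCE]. ROWS is JSON, a list of rows, each an object with "linear": the shift along the tool's x, y, z scaled (see below), a list of three; "roll": the turn about the tool's x scaled (see below); "jaw": the gripper command: -1 is shut, 1 is fully open, values between are in proportion. In form: [{"linear": [dx, dy, dz], "roll": roll, "jaw": jaw}, ...]. A call has 1 to 8 rows; each row is the pose to reach, as a shift and turn from the pose commanded when the call began, along the tool's axes at that moment; what a row does not reach only later rows make up. The controller multiplies each number of a shift by 0.15 m and each number of a turn by 90 degrees. A row lasts 1/8 s, in which the tool goes at most 62.5 mm and 10.7 degrees, less where a joint would pass 70% of its speed; a pose out of reach is approached as far as the arm can. A call with a number of a shift or a turn outside -1 to 1 is refused whole. A call with a gripper value outside its range is refused whole. The fingers move at their own pace and stop on an object; FORCE is the grip in N (left out, the last holds). Time passes only in rows, so rows that repeat a pose let the fingers close. It gives the time, the measured TCP pose, the force and the opening at its end, in the units of the state.
- r.get_state(): the state, without advancing time (a new reading comes with each control period).
- eyes.capture(name): name is "scene" or "side" or "wrist"; returns a dict with "img" (400x640x3 uint8, blue, green, red), "z_map" (400x640 float32, mm along the optical axis (not along the pixel's ray), 0 where there is no reading), "camera_matrix" (3x3 intrinsics, pixels), "xyz" and "attitude" of the camera in the world; the wrist camera has in their place "T_tool_cam" (4x4, takes a point from camera to tool coordinates, whose origin is the TCP and whose axes are the tool frame's). Camera axes: x right, y down, z forward; pixel columns grow to the right and rows downward; lengths in mm; the calibration is good to about 2 mm. The wrist camera is an equidistant fisheye: a pixel r from the principal point sees the ray r / f radians off the axis. A picture is of the moment at which its call begins: read the wrist's pose just before it.
- workorder.finish_job(): hands the job in, once; it reports no verdict.
Trained networks look in a picture, given as the dict that the camera call returned (one of the last four; its "shot" number tells which), for a name from the list of things; names that differ only in an ending like _2 or _b are one class to them, and where a whole thing is asked for, a point or a joint stands for the part that bears it (a point fixed in the world has none). Each returns a list of dicts, best first, with "score" (0 to 1); they miss things now and then, are a little off and sometimes report something else, mostly with a low value. They report only what shows in the picture. A call takes as long as a camera call. They do not tell look-alikes from the thing itself.
- eyes.masks_of(picture, thing): "mask" (400x640 bool, what is visible of it) and "box" ([left, top, right, bottom] in pixels, round what is visible of it).
The state is a dict: "clock": time; "joint_pos": joint angles; "dq": joint speeds; "joint_torque": joint torques, N m; "eef_pos": TCP position; "tool_rot": TCP orientation; "force": force on the tool from outside, world axes, zero at the start; "wrist_torque": the same for the moment, N m; "gripper_width": finger opening in mm.
Only numpy, scipy, OpenCV 4.12 (cv2) and the standard library are available. Lean on these libraries where they do the work, as an engineer would, in place of code of your own. Each camera call takes 0.05 s, during which the arm holds its last target.

### The job

Turn the lock carousel until its one empty arm points to the front, over the pointed tongue of its base. Then hang the long-shackle padlock on that arm by its shackle and let go, with the arm still pointing to the front. Leave the short-shackle padlock standing where it is.

Things in the scene. Friction and masses are not known exactly. Their poses are not given: they have to be found in the camera images.
- rack: Fixed grey carousel base, disc 170 mm wide, 18 high. Origin: turning axis at table level. Front = its -x: a 20 mm wide tongue there ends in a point 130 mm out. On a post turns (endlessly) a head: hub 38 mm wide, top 165 mm high, nothing above; 4 level arms 90 deg apart. 3 carry fixed short padlocks, down to 88 mm high. Friction 0.12 N m; stays where left; push it round by the empty arm's side.
- empty_hook (a point): Point on the centre line of the one empty arm, 85 mm from the turning axis, 150 mm above the table; turns with the head; its -x points outward along the arm, z up. The arm is a level round steel rod, 8 mm thick, straight from the hub to 112 mm from the axis, then a short upturned tip (outer end 122 mm from the axis, top 164 mm above the table).
- long_lock: Loose upright padlock, 0.36 kg. Body 26 (x) by 54 (y) by 44 mm high. Shackle of 8 mm bar in the y-z plane: legs at y = +-20 (48 mm over the outsides, 32 between), straight from 44 to 78 mm height, then a half-round bow, inside top 94, outside top 102 mm. Opening faces x. Origin: centre of underside, z up. Can be gripped along y across the legs, clear of the arm passing between them.
- short_lock: Bystander: a padlock with the same body (26 by 54 by 44 mm) standing upright on the table, but with a short shackle, 74 mm high in all. Origin at the centre of its underside, z up, shackle in its y-z plane.
Mind the look-alikes: they are no part of the job. What is shaped like the long_lock but green is not meant.

How it is judged:
By the outcome, as a careful person would: the job done as asked, in the order asked, and still so for the second after the job is handed in, with the robot touching nothing.
It also fails if it takes over 64 s, if anything falls off the work surface, if the arm or the gripper's body presses on something with over 40 N, if the wrist force passes 120 N, or if a joint passes its speed limit or range.

## Working session

There is one attempt and no reset: what is moved stays moved. The work goes in short steps, Python scripts to look and compute and a shell command to move; the robot and the scene stay as the last step left them, time stands still between calls to the robot, and variables do not carry over. Pictures are saved under pics/ and viewed, and the job is handed in when it is done.

```bash
ls; mkdir -p pics; cat > h.py <<'E'
import numpy as np, cv2
from scipy.spatial.transform import Rotation as R
from station import r, eyes, workorder
def pts(c):
    K=np.array(c["camera_matrix"]);z=c["z_map"];v,u=np.mgrid[:400,:640]
    P=np.stack([(u-K[0,2])/K[0,0]*z,(v-K[1,2])/K[1,1]*z,z],-1)
    a=np.array(c["attitude"]); M=a if a.shape==(3,3) else R.from_quat(a).as_matrix()
    W=P@M.T+np.array(c["xyz"]); W[z==0]=np.nan
    return W
E
python3 - <<'E'
from h import *
s=r.get_state(); print(s)
for n in("scene","side"):
    c=eyes.capture(n); cv2.imwrite(f"pics/{n}0.png",c["img"]); np.save(f"{n}0.npy",pts(c)); print(n,c["xyz"],c["attitude"],c["camera_matrix"])
    W=pts(c)
    for t in("rack","empty_hook","long_lock","short_lock"):
        for m in eyes.masks_of(c,t):
            w=W[m["mask"]]; print(t,round(m["score"],2),m["box"],np.nanmedian(w,0).round(),np.nanmin(w,0).round(),np.nanmax(w,0).round())
E
```

```text
pics
{'clock': 0.0, 'joint_pos': array([-1.40027519e+00,  2.63542319e-01, -4.89436683e-02,  1.25939837e+00,
       -5.12501937e-06,  1.41549083e+00]), 'dq': array([-8.85374192e-05, -2.73000371e-04, -1.73786440e-05,  1.33298505e-03,
        6.92032866e-04, -4.45574571e-04]), 'joint_torque': array([-2.71520839e-03, -6.37618017e+01,  3.84572589e+01,  1.37338226e-02,
       -3.34597635e-04,  1.53375663e-05]), 'eef_pos': array([ 167.99648168, -497.13192313,  255.81255883]), 'tool_rot': array([-0.6977391 , -0.11507285,  0.69774858, -0.11430355]), 'force': array([-0.34419031,  0.06014994, -0.05586632]), 'wrist_torque': array([ 0.00138033, -0.05349879,  0.00901745]), 'gripper_width': 85.64846522803263}
scene [1145.36682533 -542.76692806 1109.43786398] [ 0.83993293  0.4106664  -0.15117748 -0.32095351] [[500.45052408   0.         323.61136329]
 [  0.         500.45052408 213.85137596]
 [  0.           0.           1.        ]]
rack 0.86 [295.6, 190.9, 394.2, 290.6] [561.  -4.  19.] [362. -92.  -7.] [649. 192. 172.]
empty_hook 0.9 [297.4, 195.1, 396.9, 266.7] [522.  31. 133.] [358. -89.  -8.] [
[... 441 characters left out ...]
3 1117.62499141  739.11267755] [-0.04578758  0.85846048 -0.50993274  0.03029369] [[511.46762769   0.         317.35863366]
 [  0.         511.46762769 194.03988162]
 [  0.           0.           1.        ]]
rack 0.87 [226.7, 169.3, 323.0, 251.2] [547.  24.  42.] [ 431. -414.   -4.] [726.  91. 167.]
empty_hook 0.64 [229.3, 167.1, 311.9, 226.9] [524.  51. 130.] [ 470. -414.   -4.] [726.  91. 167.]
long_lock 0.75 [333.0, 158.9, 344.4, 194.7] [ 405. -245.   40.] [ 392. -464.   -3.] [ 426. -233.  103.]
long_lock 0.74 [361.0, 159.7, 376.9, 191.8] [ 315. -278.   35.] [ 297. -515.   -6.] [338. -14. 180.]
short_lock 0.77 [275.5, 292.4, 287.2, 331.2] [475. 348.  42.] [462. 297.  -1.] [493. 355.  75.]
```

```bash
python3 - <<'E'
import cv2,numpy as np
a=cv2.imread("pics/scene0.png")[150:340,190:440]; cv2.imwrite("pics/a.png",cv2.resize(a,None,fx=3.1,fy=3.1,interpolation=2))
a=cv2.imread("pics/side0.png")[130:345,200:400]; cv2.imwrite("pics/b.png",cv2.resize(a,None,fx=2.75,fy=2.75,interpolation=2))
E
```

```text
(no output)
```

View pics/scene0.png

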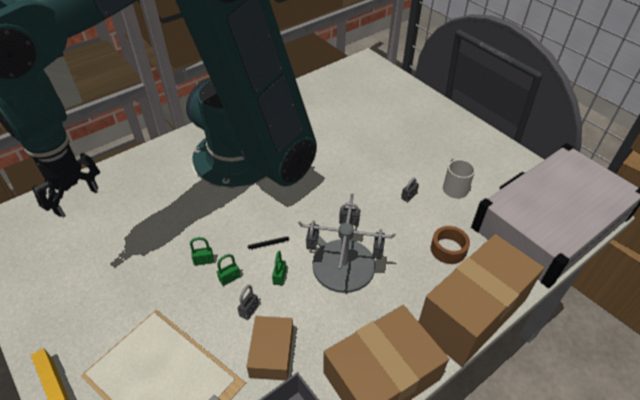

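```bash
sleep 1
```

```text
(no output)
```

View pics/a.png

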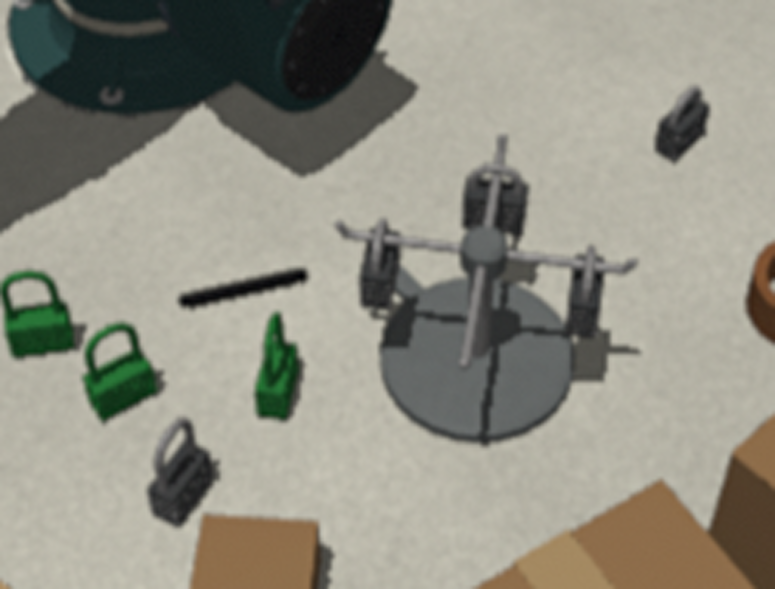

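View pics/b.png

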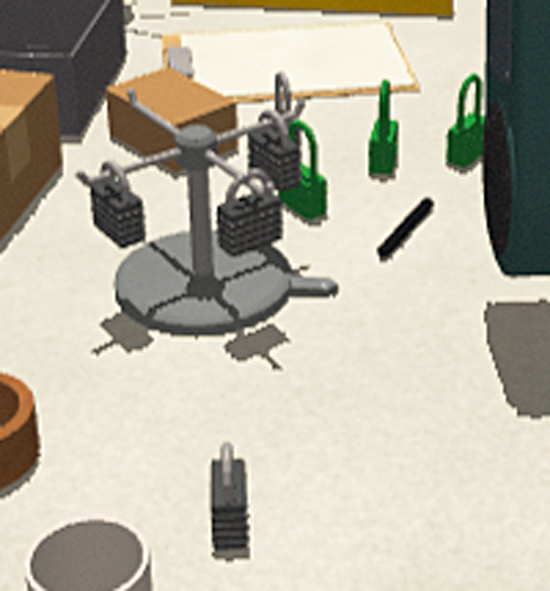

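The candidates in the scene image are three green locks at (202,250), (229,268) and (279,267), plus one dark-grey lock with a long shackle at (247,302). The grey one fits. The short lock is at (410,188). In the crops the empty arm points away from the side camera, and the tongue shows at about (320,234) in the side image.

```bash
python3 - <<'E'
from h import *
from scipy.optimize import least_squares
for n in("scene","side"):
    W=np.load(n+"0.npy"); P=W.reshape(-1,3); P=P[~np.isnan(P).any(1)]
    near=(np.hypot(P[:,0]-560,P[:,1]-0)<190)
    hub=P[near&(abs(P[:,2]-165)<4)&(np.hypot(P[:,0]-550,P[:,1]-10)<60)]
    print(n,"hub",len(hub),np.median(hub,0).round(1), hub.min(0).round(), hub.max(0).round())
    d=P[near&(P[:,2]>12)&(P[:,2]<22)]
    f=lambda p: np.clip(np.hypot(d[:,0]-p[0],d[:,1]-p[1])-85,0,None)
    c0=np.median(hub,0)[:2]
    rr=np.hypot(*(d[:,:2]-c0).T); print("disc pts",len(d), "far(>92):"); 
    t=d[rr>92]; 
    for q in t[:25]: print((q).round(), np.degrees(np.arctan2(*(q[:2]-c0)[::-1])).round(1))
    dd=d[rr<95]; print("disc extents",dd.min(0).round(),dd.max(0).round())
    a=P[near&(P[:,2]>140)&(P[:,2]<170)]; v=a[:,:2]-c0; rr=np.hypot(*v.T); th=np.degrees(np.arctan2(v[:,1],v[:,0]))
    k=(rr>35)&(rr<130); h=np.histogram(th[k],bins=np.arange(-180,181,10)); print([(int(b),int(x)) for x,b in zip(*h) if x>2])
    g=np.load(n+"0.npy")
c=eyes.capture("scene");W=pts(c)
ms=eyes.masks_of(c,"long_lock")
for m in ms:
    print(m["box"],c["img"][m["mask"]].mean(0))
s=W[255:325,225:265].reshape(-1,3); s=s[~np.isnan(s).any(1)]; s=s[(s[:,2]>5)&(s[:,2]<115)&(abs(s[:,0]-525)<50)&(abs(s[:,1]+270)<50)]
for lo,hi in((5,38),(38,48),(52,80),(80,108)):
    q=s[(s[:,2]>lo)&(s[:,2]<hi)]; print(lo,len(q),q.mean(0).round(1),cv2.minAreaRect(q[:,:2].astype(np.float32)))
cv2.imwrite("pics/lk.png",cv2.resize(c["img"][270:330,215:275],None,fx=8,fy=8,interpolation=2))
E
```

```text
scene hub 118 [561.2  -3.8 164.2] [544. -22. 161.] [578.  15. 169.]
disc pts 2194 far(>92):
[442.   5.  14.] 175.6
[388. -73.  16.] -158.1
[388. -80.  16.] -156.3
[392. -69.  12.] -158.8
[394. -67.  12.] -159.2
[390. -78.  12.] -156.5
[398. -70.  15.] -157.7
[449.  -3.  13.] 179.7
[452.   1.  13.] 177.4
[455.   6.  12.] 174.6
[396. -79.  15.] -155.4
[455.  -1.  12.] 178.3
[454.  -7.  12.] -178.2
[456.  -5.  12.] -179.4
[466.   5.  15.] 174.9
[459.  -8.  13.] -177.8
[460.  -5.  13.] -179.3
[464.  -0.  12.] 178.0
[461. -13.  15.] -174.9
[467.  -3.  14.] 179.8
[465. -12.  14.] -175.0
[466. -10.  13.] -176.5
[467.  -7.  12.] -178.0
[ 473. -130.   18.] -125.1
[ 475. -132.   13.] -124.0
disc extents [467. -86.  12.] [644.  83.  22.]
[(-150, 33), (-140, 102), (-130, 19), (-60, 8), (-50, 82), (20, 5), (30, 30), (40, 115), (50, 8), (110, 5), (120, 26), (130, 92), (140, 18)]
side hub 84 [559.    4.1 164. ] [540. -17. 161.] [577.  20. 167.]
disc pts 1552 far(>92):
[ 497. -159.   22.] -110.9
[ 506. -164.   15.] -107.4
[ 503. -158.   19.] -109.2
[ 501. -165.   15.] -109.0
[ 496. -155.   21.] -111
[... 825 characters left out ...]
9.5] [68.80210526 70.35368421 70.62105263]
[187.5, 234.4, 212.8, 266.1] [59.59251969 92.60629921 55.96062992]
[217.8, 255.4, 240.3, 285.9] [54.33534137 87.77911647 49.92168675]
5 169 [ 528.7 -283.    21.2] ((509.875732421875, -282.20208740234375), (63.42390060424805, 67.87052917480469), 4.655242443084717)
38 172 [ 521.2 -277.6   43.5] ((519.6856079101562, -277.48394775390625), (28.167112350463867, 54.666873931884766), 21.446985244750977)
52 42 [ 520.5 -278.9   66.9] ((519.019775390625, -277.90057373046875), (8.94369125366211, 48.71603012084961), 23.370162963867188)
80 69 [ 521.  -281.1   94.5] ((518.972412109375, -277.7950744628906), (7.692523002624512, 45.75386047363281), 21.41166114807129)
```

```bash
sleep 1
```

```text
(no output)
```

View pics/lk.png

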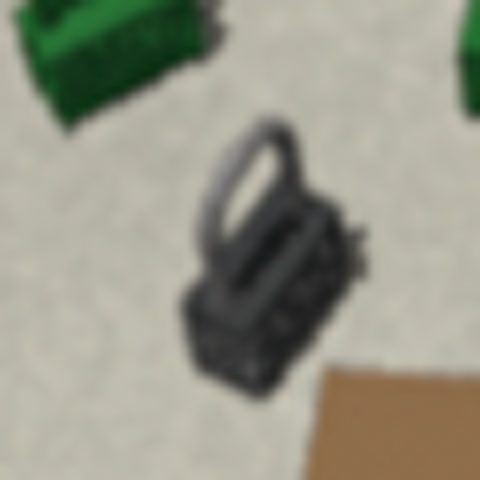

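```bash
python3 - <<'E'
from h import *
for n in("scene","side"):
    W=np.load(n+"0.npy"); P=W.reshape(-1,3); P=P[~np.isnan(P).any(1)]
    h=P[(P[:,2]>160)&(P[:,2]<172)&(np.hypot(P[:,0]-560,P[:,1])<30)]
    c,rad=cv2.minEnclosingCircle(h[:,:2].astype(np.float32)); print(n,"hub",np.round(c,1),rad, h[:,:2].mean(0))
    c=np.array(c)
    t=P[(P[:,2]>7)&(P[:,2]<24)&(P[:,0]<472)&(P[:,0]>415)&(abs(P[:,1])<45)]
    print("tongue",len(t),t.min(0).round(),t.max(0).round())
    for x in range(425,472,8):
        q=t[abs(t[:,0]-x)<4]; 
        if len(q): print(x,len(q),q[:,1].min().round(),q[:,1].max().round(),q[:,1].mean().round(1))
    v=P[:,:2]-c; rr=np.hypot(*v.T); th=np.degrees(np.arctan2(v[:,1],v[:,0]))
    for a0 in(-140,-48,42,132):
        k=(P[:,2]>140)&(P[:,2]<158)&(rr>28)&(rr<110)&(abs(th-a0)<22); l=(P[:,2]>88)&(P[:,2]<135)&(rr>60)&(rr<115)&(abs(th-a0)<25)
        print(a0,k.sum(),np.median(th[k]).round(1),"lockpts",l.sum())
s=r.get_state(); print(R.from_quat(s["tool_rot"]).as_matrix().round(3))
c=eyes.capture("wrist"); print(c["camera_matrix"],np.round(c["T_tool_cam"],3)); cv2.imwrite("pics/w0.png",c["img"])
E
```

```text
scene hub [561.7  -3.2] 18.68659782409668 [561.69262239  -3.89550201]
tongue 50 [442. -13.   7.] [472.  22.  15.]
441 1 5.0 5.0 5.4
449 8 -5.0 5.0 0.8
457 17 -12.0 22.0 -0.5
465 18 -13.0 6.0 -2.3
-140 120 -137.5 lockpts 216
-48 86 -47.7 lockpts 0
42 127 43.5 lockpts 203
132 108 133.7 lockpts 273
side hub [559.    1.8] 18.855405807495117 [558.45641641   3.61581491]
tongue 74 [431. -13.   7.] [472.  14.  13.]
433 6 -0.0 5.0 1.8
441 14 -12.0 9.0 -1.2
449 17 -11.0 14.0 0.7
457 14 -13.0 9.0 -1.4
465 17 -10.0 11.0 0.3
-140 110 -137.8 lockpts 309
-48 55 -46.4 lockpts 0
42 127 42.9 lockpts 361
132 120 131.8 lockpts 447
[[-0.     0.32  -0.947]
 [ 0.    -0.947 -0.32 ]
 [-1.    -0.     0.   ]]
[[309.70691629   0.         321.7437135 ]
 [  0.         309.70691629 196.91704707]
 [  0.           0.           1.        ]] [[ 1.00000e-03 -2.74000e-01  9.62000e-01 -1.17674e+02]
 [ 1.00000e+00 -1.00000e-03 -1.00000e-03  3.06000e-01]
 [ 1.00000e-03  9.62000e-01  2.74000e-01 -6.99860e+01]
 [ 0.00000e+00  0.00000e+00  0.00000e+00  1.00000e+00]]
```

```bash
sleep 1
```

```text
(no output)
```

View pics/w0.png

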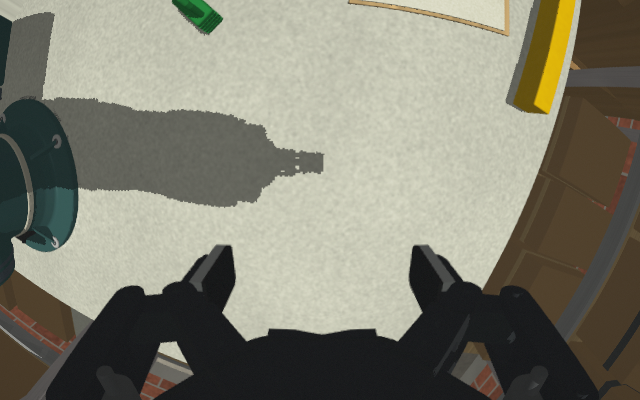

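The four fits agree well enough. The axis is at about (560,-1) and the front is at about 179–180°. The empty arm is at -47°, so I'll push it clockwise by about 133°. The long lock is at (519,-278), with its x axis at about 22°. Next I move to the counter-clockwise side of the empty arm.

```bash
python3 -m crank '[{"linear":[0,-0.25,-0.5],"roll":0,"jaw":-1},{"linear":[0,-0.485,-0.993],"roll":0,"jaw":-1},{"linear":[0,-0.485,-0.993],"roll":0,"jaw":-1},{"linear":[0,-0.485,-0.993],"roll":0,"jaw":-1}]' 60
python3 -m crank '[{"linear":[0,-0.25,-0.5],"roll":0,"jaw":-1},{"linear":[0,-0.485,-0.993],"roll":0,"jaw":-1},{"linear":[0,-0.485,-0.993],"roll":0,"jaw":-1},{"linear":[0,-0.485,-0.993],"roll":0,"jaw":-1}]'
```

```text
clock: 1.15
eef_pos: [287.3, -379.1, 256.6]
tool_rot: [0.698, 0.116, -0.697, 0.116]
force: [-0.2, -0.1, -0.3]
gripper_width: 12.4
clock: 1.65
eef_pos: [404.8, -263.3, 256.2]
tool_rot: [0.698, 0.116, -0.698, 0.116]
force: [-0.6, -0.3, 0.6]
gripper_width: -0.4
```

```bash
python3 -m crank '[{"linear":[0,-0.25,-0.5],"roll":0,"jaw":-1},{"linear":[0,-0.485,-0.993],"roll":0,"jaw":-1},{"linear":[0,-0.485,-0.993],"roll":0,"jaw":-1},{"linear":[0,-0.485,-0.993],"roll":0,"jaw":-1}]'
python3 -m crank '[{"linear":[0,-0.25,-0.5],"roll":0,"jaw":-1},{"linear":[0,-0.485,-0.993],"roll":0,"jaw":-1},{"linear":[0,-0.485,-0.993],"roll":0,"jaw":-1},{"linear":[0,-0.485,-0.993],"roll":0,"jaw":-1}]'
python3 - <<'E'
from h import *
s=r.get_state();print(s["eef_pos"],s["joint_pos"])
for n in ("scene","wrist"):
    c=eyes.capture(n); cv2.imwrite(f"pics/{n}1.png",c["img"] if n=="wrist" else cv2.resize(c["img"][130:330,230:480],None,fx=3,fy=3,interpolation=2))
E
```

```text
clock: 2.15
eef_pos: [522.6, -147.3, 255.8]
tool_rot: [-0.698, -0.115, 0.698, -0.115]
force: [-0.6, 0.6, -0.7]
gripper_width: 0.2
clock: 2.65
eef_pos: [640.3, -31.3, 255.4]
tool_rot: [-0.697, -0.115, 0.698, -0.115]
force: [-1.3, -0.3, -0.4]
gripper_width: -0.1
[640.33505952 -31.31239043 255.37529425] [-1.75794462e-01  4.70810698e-01  2.73765723e-01  1.37450963e+00
 -1.58693535e-04  2.63909995e+00]
```

```bash
sleep 3
```

```text
(no output)
```

View pics/scene1.png

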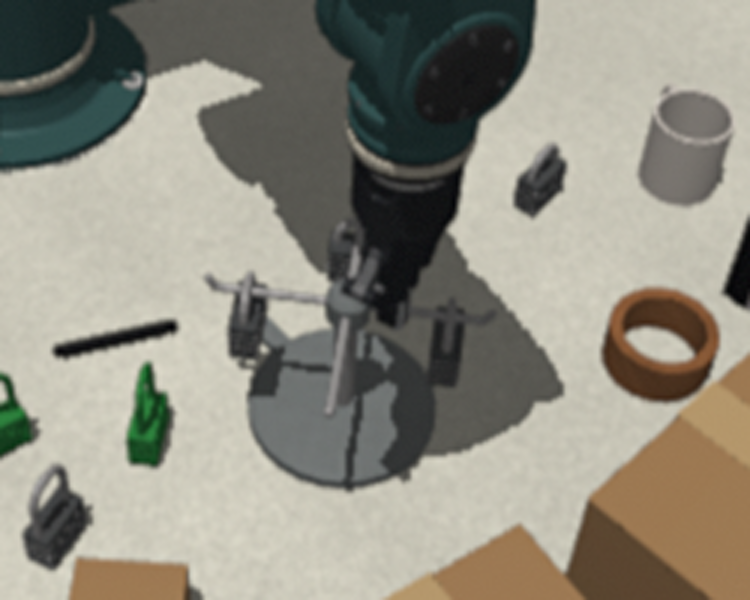

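View pics/wrist1.png

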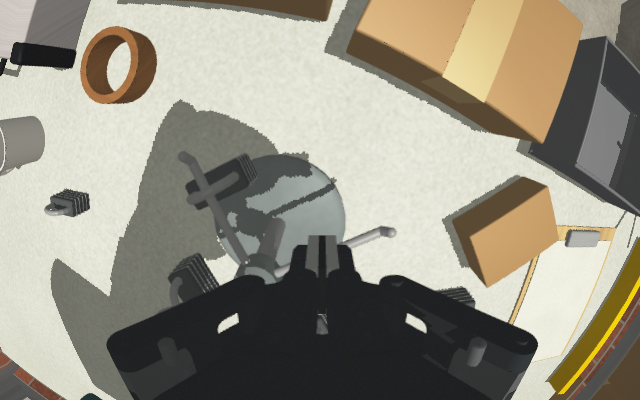

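```bash
python3 -m crank '[{"linear":[0.3,0,0],"roll":0,"jaw":-1},{"linear":[0.5,0,0],"roll":0,"jaw":-1},{"linear":[0.62,0,0],"roll":0,"jaw":-1},{"linear":[0.62,0,0],"roll":0,"jaw":-1}]'
cat > arc.py <<'E'
from h import *; import sys
s=r.get_state(); T=R.from_quat(s["tool_rot"]).as_matrix(); p=s["eef_pos"]; print(p,s["force"])
C=np.array([560.3,-0.7]); rad=80
a=float(sys.argv[1]);b=float(sys.argv[2]);n=int(sys.argv[3])
for ph in np.linspace(a,b,n+1)[1:]:
    t=C+rad*np.array([np.cos(np.radians(ph)),np.sin(np.radians(ph))])
    print(round(ph),(T.T@np.array([*(t-p[:2]),0])/150).round(2))
E
python3 arc.py -21 -77 8
```

```text
clock: 3.25
eef_pos: [638.0, -32.7, 162.7]
tool_rot: [-0.697, -0.114, 0.699, -0.114]
force: [-0.6, 0.6, 0.7]
gripper_width: -0.2
[637.97135739 -32.71205812 162.69483056] [-0.59920929  0.56338779  0.688352  ]
-28 [0.   0.02 0.06]
-35 [0.   0.06 0.11]
-42 [0.   0.1  0.16]
-49 [0.   0.13 0.22]
-56 [0.   0.15 0.28]
-63 [0.   0.16 0.34]
-70 [0.   0.17 0.41]
-77 [0.   0.16 0.47]
```

```bash
python3 -m crank '[{"linear":[0,0.02,0.06],"roll":0,"jaw":-1},{"linear":[0,0.06,0.11],"roll":0,"jaw":-1},{"linear":[0,0.10,0.16],"roll":0,"jaw":-1},{"linear":[0,0.13,0.22],"roll":0,"jaw":-1},{"linear":[0,0.15,0.28],"roll":0,"jaw":-1},{"linear":[0,0.16,0.34],"roll":0,"jaw":-1},{"linear":[0,0.17,0.41],"roll":0,"jaw":-1},{"linear":[0,0.16,0.47],"roll":0,"jaw":-1}]'
python3 arc.py -77 -133 8
python3 - <<'E'
from h import *
c=eyes.capture("wrist"); cv2.imwrite("pics/w2.png",c["img"])
E
```

```text
clock: 4.25
eef_pos: [579.8, -76.8, 163.4]
tool_rot: [0.698, 0.114, -0.698, 0.115]
force: [2.1, 0.6, -0.4]
gripper_width: 0.0
[579.75903363 -76.78241432 163.37244987] [ 2.08101084  0.60837635 -0.35624174]
-84 [-0.   -0.    0.08]
-91 [-0.   -0.02  0.14]
-98 [-0.   -0.05  0.2 ]
-105 [-0.   -0.08  0.26]
-112 [-0.   -0.12  0.31]
-119 [-0.   -0.16  0.35]
-126 [-0.   -0.21  0.4 ]
-133 [-0.   -0.27  0.43]
```

```bash
sleep 4
```

```text
(no output)
```

View pics/w2.png

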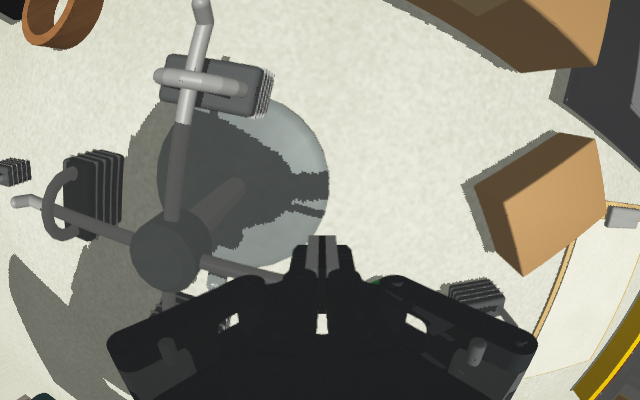

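The arm is turning with the fingers: the locked arms have moved round and the empty one is behind the fingers. I'll keep pushing.

```bash
python3 -m crank '[{"linear":[0,0,0.08],"roll":0,"jaw":-1},{"linear":[0,-0.02,0.14],"roll":0,"jaw":-1},{"linear":[0,-0.05,0.20],"roll":0,"jaw":-1},{"linear":[0,-0.08,0.26],"roll":0,"jaw":-1},{"linear":[0,-0.12,0.31],"roll":0,"jaw":-1},{"linear":[0,-0.16,0.35],"roll":0,"jaw":-1},{"linear":[0,-0.21,0.40],"roll":0,"jaw":-1},{"linear":[0,-0.27,0.43],"roll":0,"jaw":-1}]'
python3 arc.py -133 -157 6
```

```text
clock: 5.3
eef_pos: [505.5, -58.3, 163.3]
tool_rot: [-0.698, -0.115, 0.698, -0.115]
force: [2.8, -0.9, 0.9]
gripper_width: -0.1
[505.53529488 -58.26708355 163.29261615] [ 2.8083709  -0.89970005  0.93414191]
-137 [-0.   -0.03  0.02]
-141 [-0.   -0.06  0.03]
-145 [-0.   -0.1   0.04]
-149 [-0.   -0.13  0.05]
-153 [-0.   -0.17  0.06]
-157 [-0.   -0.21  0.06]
```

```bash
python3 -m crank '[{"linear":[0,-0.03,0.02],"roll":0,"jaw":-1},{"linear":[0,-0.06,0.03],"roll":0,"jaw":-1},{"linear":[0,-0.10,0.04],"roll":0,"jaw":-1},{"linear":[0,-0.13,0.05],"roll":0,"jaw":-1},{"linear":[0,-0.17,0.06],"roll":0,"jaw":-1},{"linear":[0,-0.21,0.06],"roll":0,"jaw":-1},{"linear":[0,-0.21,0.06],"roll":0,"jaw":-1}]'
cat > ang.py <<'E'
from h import *
C={"scene":(561.7,-3.2),"side":(559,1.8)}
for n in C:
    c=eyes.capture(n); P=pts(c).reshape(-1,3); P=P[~np.isnan(P).any(1)]
    cv2.imwrite(f"pics/{n}_l.png",cv2.resize(c["img"][150:300,210:410] ,None,fx=4,fy=4,interpolation=2))
    v=P[:,:2]-C[n]; rr=np.hypot(*v.T); th=np.degrees(np.arctan2(v[:,1],v[:,0]))
    k=(P[:,2]>143)&(P[:,2]<160)&(rr>28)&(rr<108); t=th[k]
    h,b=np.histogram(t,np.arange(-180,181,5)); print(n,[(int(x),int(y)) for x,y in zip(b,h) if y>4])
    m=((t+45)%90)-45; 
    for c0 in (-135,-90,-45,0,45,90,135,180):
        d=(t-c0+180)%360-180; q=d[abs(d)<22]
        if len(q)>10: print("  near",c0,len(q),(c0+np.median(q)).round(1))
E
python3 ang.py
```

```text
clock: 6.18
eef_pos: [487.1, -31.0, 163.2]
tool_rot: [-0.697, -0.115, 0.698, -0.115]
force: [-0.5, -0.5, -0.4]
gripper_width: 0.1
scene [(-180, 10), (-175, 33), (-170, 10), (-160, 6), (-155, 18), (-150, 9), (-100, 5), (-95, 11), (-90, 20), (-85, 64), (-80, 11), (-75, 15), (-10, 7), (-5, 13), (0, 16), (5, 65), (10, 26), (15, 10), (85, 12), (90, 9), (95, 50), (100, 29), (105, 10), (110, 7)]
  near -135 29 -151.2
  near -90 129 -82.7
  near 0 141 7.9
  near 90 116 98.9
  near 180 61 188.5
side [(-180, 9), (-175, 60), (-170, 25), (-165, 23), (-160, 10), (-95, 11), (-90, 8), (-85, 26), (-80, 12), (-75, 12), (-70, 5), (-5, 5), (0, 15), (5, 58), (10, 22), (15, 20), (85, 18), (90, 13), (95, 25), (100, 17), (105, 16), (110, 8)]
  near -90 76 -82.1
  near 0 120 8.6
  near 90 97 97.8
  near 180 124 189.0
```

```bash
sleep 4
```

```text
(no output)
```

View pics/side_l.png

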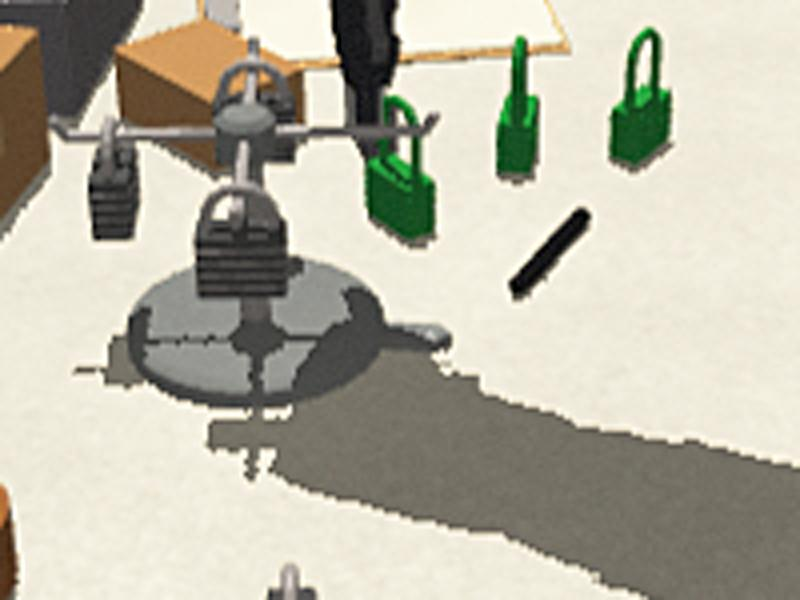

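The empty arm is at 188.5°, so about 9° remains. I'll push about 11 mm more in +y, slowly.

```bash
python3 -m crank '[{"linear":[0,-0.02,-0.006],"roll":0,"jaw":-1},{"linear":[0,-0.04,-0.012],"roll":0,"jaw":-1},{"linear":[0,-0.055,-0.018],"roll":0,"jaw":-1},{"linear":[0,-0.065,-0.021],"roll":0,"jaw":-1},{"linear":[0,-0.07,-0.023],"roll":0,"jaw":-1},{"linear":[0,-0.07,-0.023],"roll":0,"jaw":-1}]'
python3 ang.py
```

```text
clock: 7.02
eef_pos: [487.5, -20.5, 163.3]
tool_rot: [0.698, 0.115, -0.698, 0.115]
force: [-0.7, -0.8, -0.0]
gripper_width: -0.1
scene [(-180, 23), (-175, 6), (-170, 7), (-165, 8), (-160, 18), (-105, 7), (-100, 10), (-95, 47), (-90, 41), (-85, 11), (-80, 14), (-15, 14), (-10, 9), (-5, 48), (0, 51), (5, 9), (10, 11), (75, 6), (80, 12), (85, 25), (90, 55), (95, 12), (100, 8), (170, 5), (175, 17)]
  near -90 130 -90.0
  near 0 142 0.0
  near 90 120 91.1
  near 180 69 182.3
side [(-180, 57), (-175, 23), (-170, 11), (-105, 12), (-100, 10), (-95, 23), (-90, 18), (-85, 10), (-80, 12), (-10, 7), (-5, 41), (0, 46), (5, 14), (10, 13), (75, 10), (80, 13), (85, 20), (90, 33), (95, 13), (100, 15), (175, 36)]
  near -90 85 -90.3
  near 0 124 0.8
  near 90 106 91.5
  near 180 130 181.6
```

```bash
python3 -m crank '[{"linear":[0,0.1,0.03],"roll":0,"jaw":-1},{"linear":[-0.2,0.15,0.05],"roll":0,"jaw":-1},{"linear":[-0.5,0.15,0.05],"roll":0,"jaw":-1},{"linear":[-0.62,0.15,0.05],"roll":0,"jaw":-1},{"linear":[-0.62,0.15,0.05],"roll":0,"jaw":-1}]'
python3 - <<'E'
from h import *
c=eyes.capture("side"); P=pts(c).reshape(-1,3); P=P[~np.isnan(P).any(1)]
s=P[(P[:,2]>5)&(P[:,2]<115)&(abs(P[:,0]-520)<45)&(abs(P[:,1]+275)<45)]
for lo,hi in((38,48),(52,80),(80,108)):
    q=s[(s[:,2]>lo)&(s[:,2]<hi)]; 
    if len(q)>4: print(lo,len(q),q.mean(0).round(1),cv2.minAreaRect(q[:,:2].astype(np.float32)))
s=r.get_state();T=R.from_quat(s["tool_rot"]).as_matrix();p=s["eef_pos"];print(p,T.round(3))
print(T.T@(np.array([519,-278,p[2]])-p)/150)
E
```

```text
clock: 7.75
eef_pos: [488.2, -45.2, 257.1]
tool_rot: [0.699, 0.114, -0.697, 0.115]
force: [0.1, -0.2, 0.0]
gripper_width: 0.1
38 62 [ 522.9 -271.4   42.9] ((519.5614013671875, -273.8144836425781), (25.1220760345459, 53.21027755737305), 20.91017723083496)
52 47 [ 519.2 -276.3   66.9] ((519.8900756835938, -275.9450378417969), (8.766881942749023, 54.91302490234375), 20.47696876525879)
80 35 [ 517.3 -269.7   92.6] ((517.7721557617188, -273.70538330078125), (9.05273723602295, 41.83971405029297), 23.94599723815918)
[487.75891174 -44.89151628 256.06302047] [[ 0.001  0.32  -0.948]
 [-0.    -0.948 -0.32 ]
 [-1.     0.    -0.001]]
[2.52134469e-04 1.53909018e+00 2.99451448e-01]
```

```bash
python3 -m crank '[{"linear":[0,0.4,0.08],"roll":-0.03,"jaw":1},{"linear":[0,0.77,0.15],"roll":-0.03,"jaw":1},{"linear":[0,0.77,0.15],"roll":-0.03,"jaw":1}]'
python3 - <<'E'
from h import *
s=r.get_state();T=R.from_quat(s["tool_rot"]).as_matrix();p=s["eef_pos"]
print(p,T.round(3),T.T@(np.array([519,-276,p[2]])-p)/150)
E
```

```text
clock: 8.18
eef_pos: [503.1, -164.1, 254.4]
tool_rot: [-0.694, -0.13, 0.696, -0.129]
force: [0.4, -0.6, -0.4]
gripper_width: 54.3
[ 503.08133861 -164.11641891  254.37226866] [[-0.002  0.361 -0.933]
 [ 0.001 -0.933 -0.361]
 [-1.    -0.001  0.002]] [-6.78111541e-04  7.33924539e-01  1.70203994e-01]
```

```bash
python3 -m crank '[{"linear":[0,0.4,0.08],"roll":0,"jaw":1},{"linear":[0,0.734,0.17],"roll":0,"jaw":1},{"linear":[0,0.734,0.17],"roll":0,"jaw":1},{"linear":[0,0.734,0.17],"roll":0,"jaw":1}]'
cat > wl.py <<'E'
from h import *
s=r.get_state();T=R.from_quat(s["tool_rot"]).as_matrix();p=s["eef_pos"]
c=eyes.capture("wrist"); cv2.imwrite("pics/w3.png",c["img"])
K=c["camera_matrix"];z=c["z_map"];v,u=np.mgrid[:400,:640]
x=(u-K[0,2])/K[0,0];y=(v-K[1,2])/K[1,1];rr=np.hypot(x,y)+1e-9;k=np.tan(np.minimum(rr,1.5))/rr
Pc=np.stack([x*k*z,y*k*z,z,np.ones_like(z)],-1); Pt=(Pc@np.array(c["T_tool_cam"]).T)[...,:3]
W=(Pt@T.T+p)[z>0]
s=W[(abs(W[:,0]-519)<45)&(abs(W[:,1]+276)<45)]
for lo,hi in((38,48),(50,78),(78,108)):
    q=s[(s[:,2]>lo)&(s[:,2]<hi)]
    if len(q)>4: print(lo,len(q),q.mean(0).round(1),cv2.minAreaRect(q[:,:2].astype(np.float32)))
print(p,np.degrees(np.arctan2(T[1,1],T[0,1])))
for m in eyes.masks_of(c,"long_lock"): print(m["score"],m["box"])
E
python3 wl.py
```

```text
clock: 8.68
eef_pos: [519.2, -271.9, 255.4]
tool_rot: [-0.695, -0.132, 0.695, -0.131]
force: [-0.3, 0.0, 0.2]
gripper_width: 85.2
38 842 [ 520.9 -276.1   43.8] ((519.1964721679688, -276.4752502441406), (22.587675094604492, 54.7529296875), 22.71404266357422)
50 90 [ 520.4 -276.    64.6] ((519.149169921875, -276.4319763183594), (5.515148162841797, 46.37967300415039), 23.41631507873535)
78 414 [ 518.7 -277.1   95.8] ((518.2664184570312, -277.4496765136719), (8.260955810546875, 46.824920654296875), 23.320228576660156)
[ 519.21803323 -271.93025216  255.41886827] -68.63247485666864
0.94 [303.7, 160.5, 350.5, 198.3]
0.74 [259.8, 233.5, 306.1, 290.6]
0.69 [185.3, 148.8, 251.2, 189.2]
```

```bash
sleep 4
```

```text
(no output)
```

View pics/w3.png

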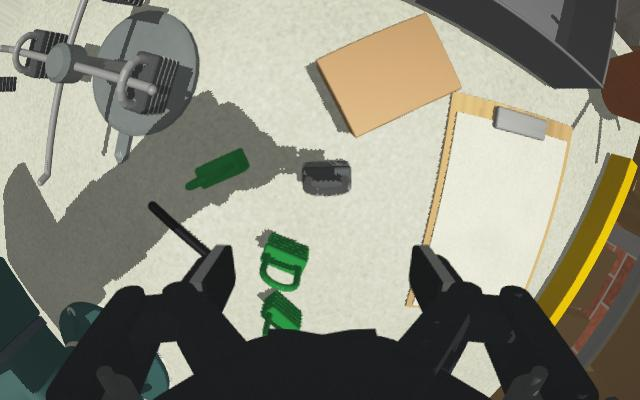

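The dark-grey long-shackle lock is directly below at wrist pixel (326,178), with its long axis parallel to the jaw. All three cameras agree on (519,-277) with yaw of about 23°. I'll fix the small offset and descend.

```bash
python3 -m crank '[{"linear":[0.2,0.031,0.011],"roll":-0.018,"jaw":1},{"linear":[0.5,0.031,0.011],"roll":-0.018,"jaw":1},{"linear":[0.75,0.031,0.011],"roll":-0.018,"jaw":1},{"linear":[0.75,0.031,0.011],"roll":-0.018,"jaw":1},{"linear":[0.75,0.031,0.011],"roll":-0.018,"jaw":1}]'
python3 wl.py
```

```text
clock: 9.4
eef_pos: [520.3, -277.4, 145.4]
tool_rot: [0.693, 0.141, -0.692, 0.142]
force: [0.5, 0.2, -0.4]
gripper_width: 85.6
38 1991 [ 520.3 -276.2   43.6] ((518.11474609375, -276.7018737792969), (25.914783477783203, 54.004398345947266), 22.71163558959961)
50 326 [ 520.4 -276.2   64.9] ((519.3448486328125, -276.8591613769531), (5.508648872375488, 46.93368148803711), 23.5101261138916)
78 1063 [ 519.1 -277.    95.4] ((518.0875854492188, -277.3590087890625), (8.343152046203613, 47.365238189697266), 23.200668334960938)
[ 520.32853631 -277.40605582  145.42821935] -66.96810474426727
0.98 [230.7, 273.5, 293.7, 331.8]
0.89 [116.0, 159.8, 218.3, 223.8]
0.58 [283.8, 180.5, 358.6, 246.3]
```

```bash
sleep 4
```

```text
(no output)
```

View pics/w3.png

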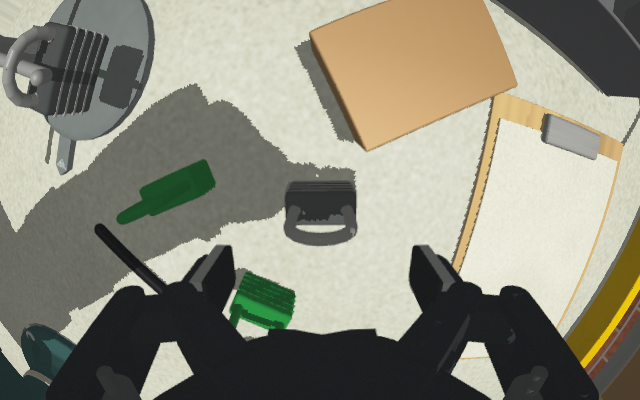

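The lock is centred between the fingers at pixel (321,210), with no green lock in the way. I'll descend to z = 76 and close.

```bash
python3 -m crank '[{"linear":[0.2,0,0.004],"roll":0,"jaw":1},{"linear":[0.4,0,0.008],"roll":0,"jaw":1},{"linear":[0.463,0,0.008],"roll":0,"jaw":1},{"linear":[0.463,0,0.008],"roll":0,"jaw":1}]'
python3 -m crank '[{"linear":[0,0,0],"roll":0,"jaw":-1},{"linear":[0,0,0],"roll":0,"jaw":-1},{"linear":[0,0,0],"roll":0,"jaw":-1},{"linear":[0,0,0],"roll":0,"jaw":-1},{"linear":[0,0,0],"roll":0,"jaw":-1},{"linear":[0,0,0],"roll":0,"jaw":-1}]' 70
```

```text
clock: 10.0
eef_pos: [518.9, -278.3, 75.0]
tool_rot: [0.693, 0.141, -0.693, 0.141]
force: [0.5, -0.3, 1.2]
gripper_width: 85.0
clock: 10.75
eef_pos: [519.1, -278.3, 75.5]
tool_rot: [0.693, 0.141, -0.692, 0.141]
force: [-1.5, 3.7, 10.4]
gripper_width: 45.8
```

```bash
python3 -m crank '[{"linear":[-0.05,0,0],"roll":0,"jaw":-1},{"linear":[-0.15,0,0],"roll":0,"jaw":-1},{"linear":[-0.35,0,0],"roll":0,"jaw":-1},{"linear":[-0.6,0,0],"roll":0,"jaw":-1},{"linear":[-0.72,0,0],"roll":0,"jaw":-1},{"linear":[-0.72,0,0],"roll":0,"jaw":-1},{"linear":[-0.72,0,0],"roll":0,"jaw":-1}]'
cat > look.py <<'E'
from h import *
import sys
t=sys.argv[1]
for n,b in(("scene",(200,340,200,400)),("side",(120,260,220,400))):
    c=eyes.capture(n); cv2.imwrite(f"pics/{n}_{t}.png",cv2.resize(c["img"][b[0]:b[1],b[2]:b[3]],None,fx=3.8,fy=3.8,interpolation=2))
c=eyes.capture("wrist"); cv2.imwrite(f"pics/wrist_{t}.png",c["img"])
E
python3 look.py g
```

```text
clock: 11.62
eef_pos: [518.3, -277.9, 181.7]
tool_rot: [-0.693, -0.141, 0.693, -0.141]
force: [-0.3, -0.2, -4.8]
gripper_width: 46.0
```

```bash
sleep 4
```

```text
(no output)
```

View pics/scene_g.png

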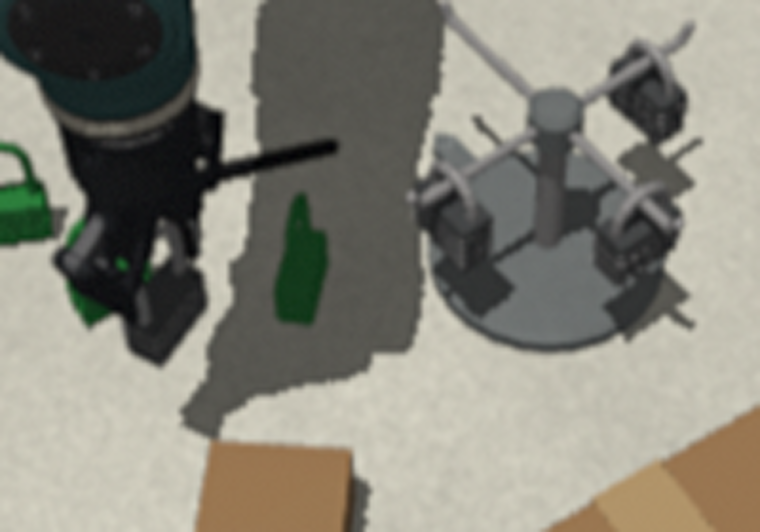

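View pics/wrist_g.png

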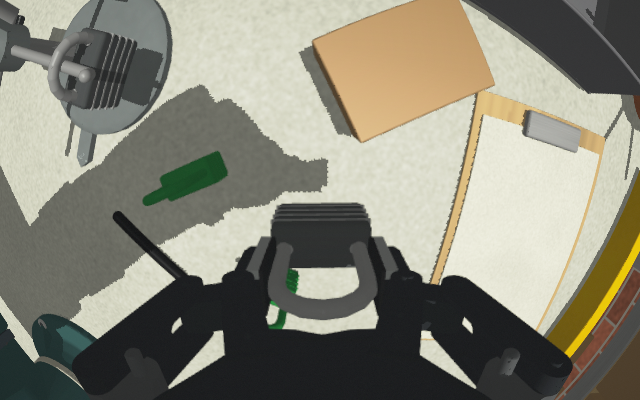

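View pics/side_g.png

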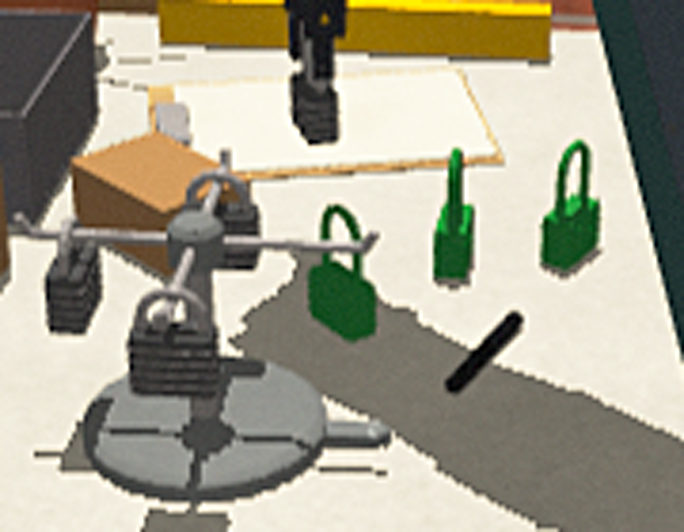

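The lock is held and lifted; it hangs under the gripper in all three views, and the empty arm points over the tongue. Next I check the lock's tilt in the hand from wrist depth.

```bash
cat > tilt.py <<'E'
from h import *
s=r.get_state();T=R.from_quat(s["tool_rot"]).as_matrix();p=s["eef_pos"]
c=eyes.capture("wrist")
K=c["camera_matrix"];z=c["z_map"];v,u=np.mgrid[:400,:640]
x=(u-K[0,2])/K[0,0];y=(v-K[1,2])/K[1,1];rr=np.hypot(x,y)+1e-9;k=np.tan(np.minimum(rr,1.5))/rr
Pc=np.stack([x*k*z,y*k*z,z,np.ones_like(z)],-1); Pt=(Pc@np.array(c["T_tool_cam"]).T)[...,:3]
Pt=Pt[z>0]; q=Pt[(abs(Pt[:,1])<30)&(abs(Pt[:,2])<25)&(Pt[:,0]>-40)&(Pt[:,0]<85)]
for lo in range(-40,85,8):
    a=q[(q[:,0]>=lo)&(q[:,0]<lo+8)]
    if len(a)>3: print(lo,len(a),"y",a[:,1].min().round(1),a[:,1].max().round(1),"z",np.percentile(a[:,2],[3,50,97]).round(1))
print(p,np.degrees(np.arctan2(T[1,1],T[0,1])))
for Cx in (-170,-85):
  t=np.array([560+Cx,-1,p[2]]);print(Cx,(T.T@(t-p)/150).round(3))
E
python3 tilt.py
```

```text
-40 238 y -29.9 30.0 z [-13.2 -12.5 -11.8]
-32 1265 y -30.0 30.0 z [-13.   -2.1   2.7]
-24 1501 y -30.0 30.0 z [-13.1  -2.5   2.4]
-16 1491 y -29.4 29.9 z [-11.7  -3.    8.1]
-8 789 y -29.8 29.7 z [-11.9  -3.6   7.2]
0 642 y -29.6 29.7 z [-11.9  -5.    0.1]
8 567 y -29.8 29.7 z [-11.8  -4.6   0.1]
16 316 y -29.5 29.4 z [-11.6  -2.9  -0.1]
24 2775 y -26.5 25.6 z [-10.5  -2.   11.3]
32 1258 y -27.7 26.5 z [-12.6 -11.2  12. ]
40 426 y -27.9 26.8 z [-12.8 -12.1 -11.3]
48 410 y -27.9 26.2 z [-12.9 -12.1 -11.4]
56 372 y -27.8 26.2 z [-12.9 -12.1 -11.5]
64 268 y -28.6 26.6 z [-12.7 -12.  -11.4]
72 31 y 9.9 22.9 z [-12.4 -11.8 -11.4]
[ 518.2879476  -277.90076795  181.48014452] -67.01482228638223
-170 [ 0.003 -2.033  0.066]
-85 [ 0.002 -1.812 -0.455]
```

The front face stays at z ≈ -12 over the whole body height, so there is no tilt. The lock's underside is about 75 mm below the TCP. I'll lift over the green locks, turn 22.5° and move in front of the arm.

```bash
python3 -m crank '[{"linear":[-0.2,0,0],"roll":0,"jaw":-1},{"linear":[-0.3,-0.1,0],"roll":0.06,"jaw":-1},{"linear":[-0.3,-0.4,0.01],"roll":0.13,"jaw":-1},{"linear":[-0.3,-0.7,0.02],"roll":0.2,"jaw":-1},{"linear":[-0.3,-0.99,0.03],"roll":0.25,"jaw":-1},{"linear":[-0.3,-0.99,0.03],"roll":0.25,"jaw":-1},{"linear":[-0.3,-0.99,0.03],"roll":0.25,"jaw":-1}]'
python3 tilt.py | tail -3
```

```text
clock: 12.7
eef_pos: [456.7, -143.3, 227.3]
tool_rot: [0.707, 0.003, -0.707, 0.003]
force: [1.0, -1.2, -4.2]
gripper_width: 46.1
[ 456.70685321 -143.30678053  227.30107218] -89.46633776121926
-170 [-0.    -0.953  0.436]
-85 [-0.    -0.948 -0.131]
```

```bash
python3 -m crank '[{"linear":[0,-0.1,0.25],"roll":0,"jaw":-1},{"linear":[0,-0.4,0.436],"roll":0,"jaw":-1},{"linear":[0,-0.75,0.436],"roll":0,"jaw":-1},{"linear":[0,-0.953,0.436],"roll":0,"jaw":-1},{"linear":[0,-0.953,0.436],"roll":0,"jaw":-1},{"linear":[0,-0.953,0.436],"roll":0,"jaw":-1}]'
python3 ang.py; python3 look.py f;python3 tilt.py | tail -3
```

```text
clock: 13.5
eef_pos: [390.4, -1.5, 227.2]
tool_rot: [-0.707, -0.003, 0.707, -0.003]
force: [0.6, 0.5, -2.9]
gripper_width: 45.6
scene [(-180, 46), (-105, 8), (-100, 15), (-95, 56), (-90, 33), (-85, 9), (-80, 13), (-15, 14), (-10, 8), (-5, 45), (0, 50), (5, 11), (10, 9), (75, 12), (80, 11), (85, 32), (90, 48), (95, 11), (100, 11), (175, 33)]
  near -90 134 -90.7
  near 0 138 0.1
  near 90 126 90.7
  near 180 82 180.6
side [(-180, 57), (-175, 5), (-105, 11), (-100, 11), (-95, 24), (-90, 13), (-85, 10), (-80, 11), (-10, 8), (-5, 47), (0, 39), (5, 15), (10, 9), (75, 12), (80, 13), (85, 20), (90, 32), (95, 13), (100, 14), (175, 33)]
  near -90 80 -91.4
  near 0 123 0.2
  near 90 106 91.5
  near 180 97 181.0
[390.02609811  -1.41846702 227.25058985] -89.57953552907286
-170 [ 0.    -0.003  0.   ]
-85 [-0.     0.001 -0.566]
```

```bash
sleep 4
```

```text
(no output)
```

View pics/wrist_f.png

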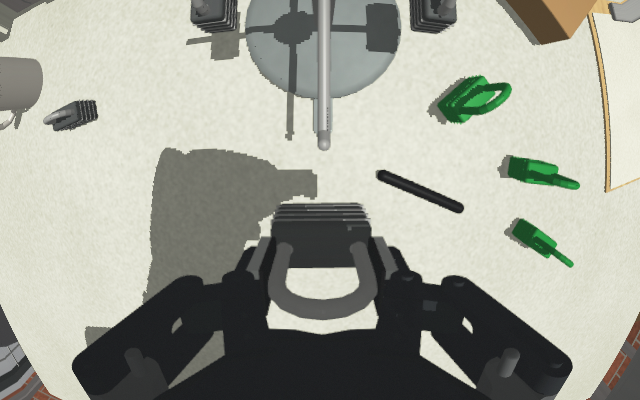

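View pics/side_f.png

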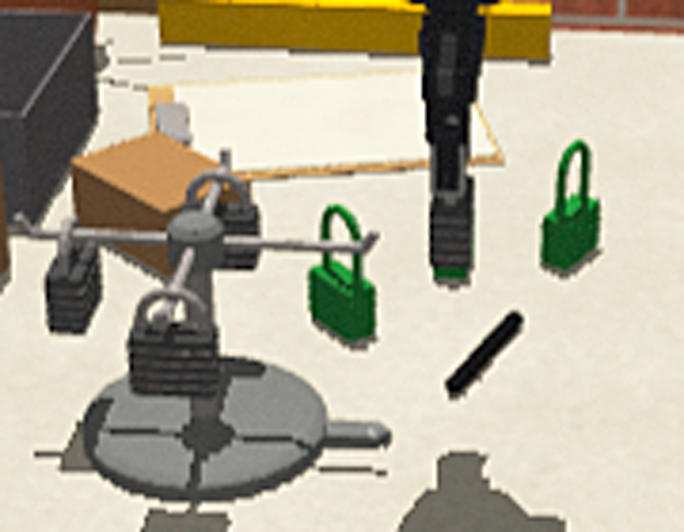

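The empty arm lies straight over the tongue (tip at wrist pixel (323,145)), in line with the shackle opening. I'll lower so the arm's height falls in the opening, then advance.

```bash
python3 -m crank '[{"linear":[0.2,0,0],"roll":0,"jaw":-1},{"linear":[0.4,0,0],"roll":0,"jaw":-1},{"linear":[0.49,0,0],"roll":0,"jaw":-1},{"linear":[0.49,0,0],"roll":0,"jaw":-1},{"linear":[0.49,0,0],"roll":0,"jaw":-1}]'
python3 look.py d; python3 tilt.py|tail -3
```

```text
clock: 14.42
eef_pos: [390.3, -1.0, 154.4]
tool_rot: [0.707, 0.003, -0.707, 0.003]
force: [0.4, -0.3, -3.3]
gripper_width: 46.0
[390.27377301  -0.90456821 154.41053917] -89.51529357626255
-170 [-0.     0.001  0.002]
-85 [ 0.001  0.005 -0.565]
```

```bash
sleep 4
```

```text
(no output)
```

View pics/wrist_d.png

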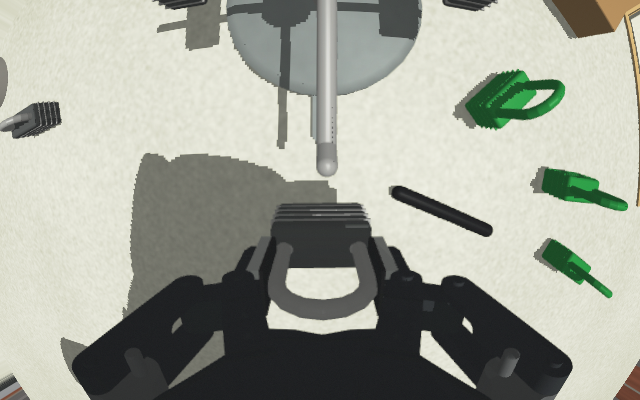

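View pics/side_d.png

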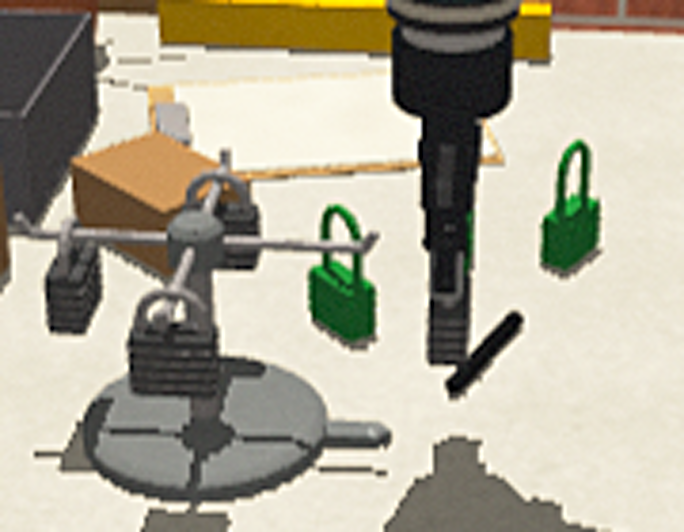

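The shackle opening spans z 123–173 and the arm with its tip spans 146–164, centred to within 2 mm. I'll advance 85 mm.

```bash
python3 -m crank '[{"linear":[0,0,-0.08],"roll":0,"jaw":-1},{"linear":[0,0,-0.16],"roll":0,"jaw":-1},{"linear":[0,0,-0.24],"roll":0,"jaw":-1},{"linear":[0,0,-0.32],"roll":0,"jaw":-1},{"linear":[0,0,-0.40],"roll":0,"jaw":-1},{"linear":[0,0,-0.48],"roll":0,"jaw":-1},{"linear":[0,0,-0.565],"roll":0,"jaw":-1},{"linear":[0,0,-0.565],"roll":0,"jaw":-1}]'
python3 look.py i; python3 tilt.py|tail -3
```

```text
clock: 15.62
eef_pos: [475.5, -0.1, 153.7]
tool_rot: [0.707, 0.003, -0.707, 0.003]
force: [-0.5, -0.1, -4.4]
gripper_width: 45.7
[ 4.74210097e+02 -1.11640847e-02  1.53751154e+02] -89.51229759218651
-170 [0.    0.002 0.561]
-85 [-0.     0.007 -0.005]
```

```bash
sleep 4
```

```text
(no output)
```

View pics/wrist_i.png

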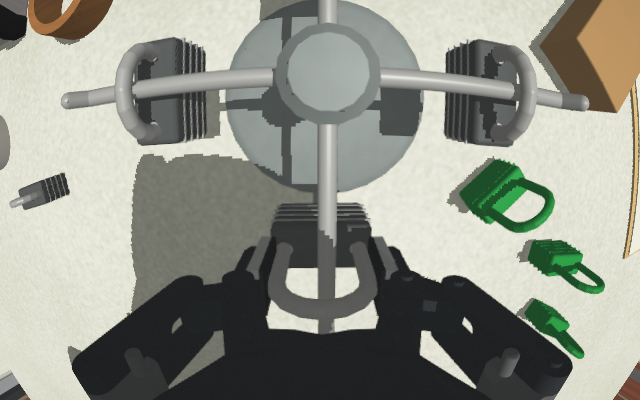

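View pics/side_i.png

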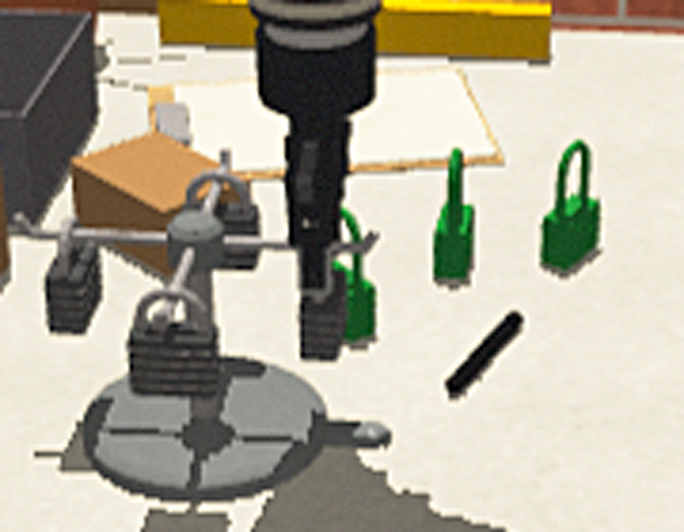

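The arm passes through the shackle with no contact. I'll lower about 17 mm to seat the bow, watching the force.

```bash
python3 -m crank '[{"linear":[0.03,0.005,0],"roll":0,"jaw":-1},{"linear":[0.06,0.007,0],"roll":0,"jaw":-1},{"linear":[0.09,0.007,0],"roll":0,"jaw":-1},{"linear":[0.105,0.007,0],"roll":0,"jaw":-1},{"linear":[0.105,0.007,0],"roll":0,"jaw":-1}]'
python3 -m crank '[{"linear":[0.007,0,0],"roll":0,"jaw":-1},{"linear":[0.007,0,0],"roll":0,"jaw":-1}]'
python3 -m crank '[{"linear":[0.007,0,0],"roll":0,"jaw":-1},{"linear":[0.007,0,0],"roll":0,"jaw":-1}]'
```

```text
clock: 16.45
eef_pos: [474.5, -1.1, 137.9]
tool_rot: [-0.707, -0.003, 0.707, -0.003]
force: [-0.2, 0.3, -4.0]
gripper_width: 45.8
clock: 16.7
eef_pos: [474.7, -1.1, 137.1]
tool_rot: [0.707, 0.003, -0.707, 0.003]
force: [0.1, 0.0, -3.9]
gripper_width: 45.7
clock: 16.95
eef_pos: [474.6, -1.1, 135.9]
tool_rot: [-0.707, -0.003, 0.707, -0.003]
force: [-0.1, 0.2, -3.9]
gripper_width: 45.6
```

```bash
python3 -m crank '[{"linear":[0.007,0,0],"roll":0,"jaw":-1},{"linear":[0.007,0,0],"roll":0,"jaw":-1}]'
python3 -m crank '[{"linear":[0.007,0,0],"roll":0,"jaw":-1},{"linear":[0.007,0,0],"roll":0,"jaw":-1}]'
```

```text
clock: 17.2
eef_pos: [474.8, -1.1, 135.1]
tool_rot: [0.707, 0.003, -0.707, 0.003]
force: [-1.3, 0.1, 0.8]
gripper_width: 45.8
clock: 17.45
eef_pos: [475.0, -1.1, 134.7]
tool_rot: [0.708, 0.003, -0.707, 0.003]
force: [-3.9, 1.3, 12.9]
gripper_width: 45.6
```

The bow rests on the arm: the force went from -4 to +13 N. I'll relieve it by 1 mm and open.

```bash
python3 -m crank '[{"linear":[-0.007,0,0],"roll":0,"jaw":-1},{"linear":[-0.007,0,0],"roll":0,"jaw":0.2},{"linear":[-0.007,0,0],"roll":0,"jaw":0.35},{"linear":[-0.007,0,0],"roll":0,"jaw":0.6},{"linear":[-0.007,0,0],"roll":0,"jaw":0.6},{"linear":[-0.007,0,0],"roll":0,"jaw":0.6}]'
python3 look.py o
```

```text
clock: 18.2
eef_pos: [474.7, -1.1, 134.9]
tool_rot: [-0.707, -0.003, 0.707, -0.003]
force: [-0.8, -0.1, -1.3]
gripper_width: 68.5
```

```bash
sleep 4
```

```text
(no output)
```

View pics/wrist_o.png

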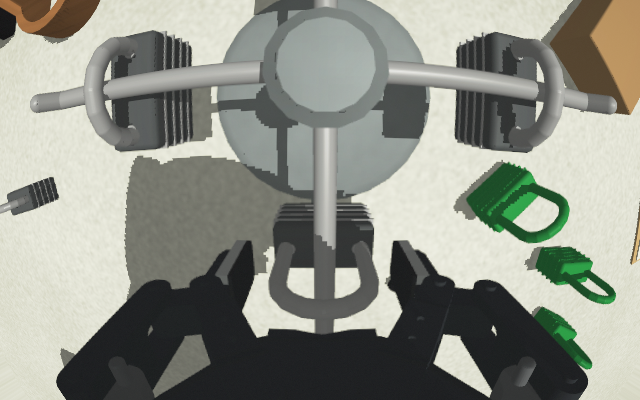

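The lock is free of both fingers and hangs on the arm. I'll go straight up.

```bash
python3 -m crank '[{"linear":[-0.05,0,0],"roll":0,"jaw":0.6},{"linear":[-0.2,0,0],"roll":0,"jaw":0.6},{"linear":[-0.45,0,0],"roll":0,"jaw":0.6},{"linear":[-0.75,0,0],"roll":0,"jaw":0.6},{"linear":[-0.98,0,0],"roll":0,"jaw":0.6},{"linear":[-0.98,0,0],"roll":0,"jaw":0.6},{"linear":[-0.98,0,0],"roll":0,"jaw":0.6}]'
python3 -m crank '[{"linear":[-0.2,0.5,0],"roll":0,"jaw":0.6},{"linear":[-0.2,0.98,0.3],"roll":0,"jaw":0.6},{"linear":[-0.2,0.98,0.3],"roll":0,"jaw":0.6},{"linear":[-0.2,0.98,0.3],"roll":0,"jaw":0.6},{"linear":[-0.2,0.98,0.3],"roll":0,"jaw":0.6}]'
python3 look.py e;python3 ang.py
```

```text
clock: 19.23
eef_pos: [474.4, -1.1, 281.6]
tool_rot: [-0.707, -0.003, 0.707, -0.003]
force: [0.0, -0.1, 0.3]
gripper_width: 68.5
clock: 19.85
eef_pos: [430.8, -148.1, 311.3]
tool_rot: [-0.707, -0.003, 0.707, -0.003]
force: [-0.1, 1.6, 1.2]
gripper_width: 68.4
scene [(-180, 44), (-175, 11), (-170, 11), (-105, 10), (-100, 12), (-95, 52), (-90, 38), (-85, 10), (-80, 14), (-15, 14), (-10, 14), (-5, 45), (0, 51), (5, 9), (10, 9), (75, 6), (80, 13), (85, 19), (90, 53), (95, 16), (100, 10), (165, 7), (170, 9), (175, 37)]
  near -90 136 -90.6
  near 0 143 -0.1
  near 90 118 91.4
  near 180 119 180.4
side [(-180, 48), (-175, 10), (-105, 8), (-100, 12), (-95, 23), (-90, 16), (-85, 9), (-80, 12), (-10, 6), (-5, 41), (0, 48), (5, 15), (10, 12), (75, 10), (80, 13), (85, 18), (90, 32), (95, 12), (100, 16), (165, 10), (170, 14), (175, 37)]
  near -90 80 -90.3
  near 0 124 1.1
  near 90 103 91.7
  near 180 120 179.9
```

```bash
sleep 4
```

```text
(no output)
```

View pics/scene_e.png

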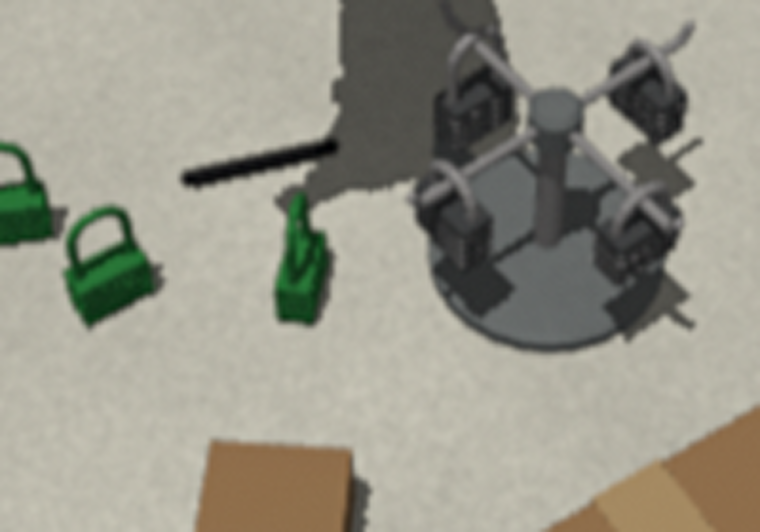

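View pics/side_l.png

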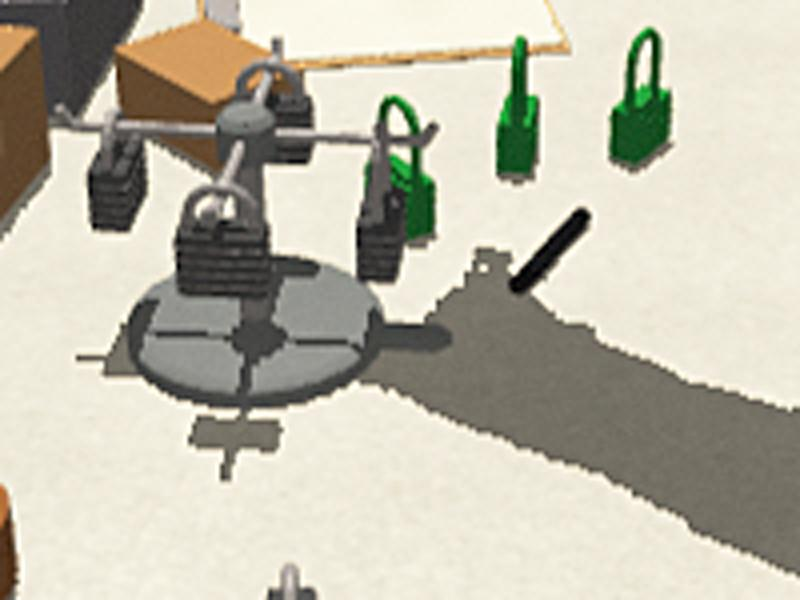

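View pics/wrist_e.png

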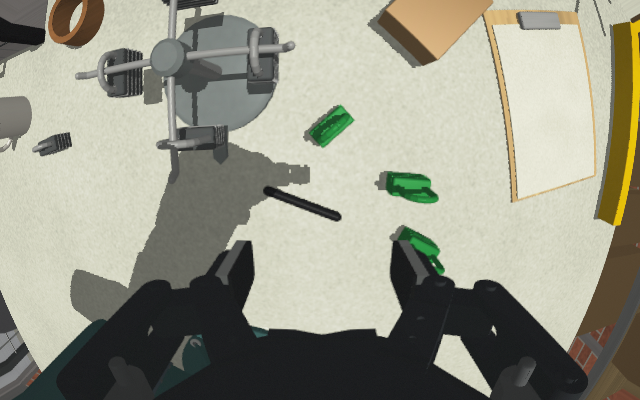

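The long lock hangs on the front arm over the tongue (side crop at (380,220)), and the arm is at about 180°. The short lock hasn't moved. I'll let any swing die out, recheck and hand in.

```bash
for i in 1 2; do python3 -m crank '[{"linear":[0,0.3,0],"roll":0,"jaw":0.6},{"linear":[0,0.3,0],"roll":0,"jaw":0.6},{"linear":[0,0.3,0],"roll":0,"jaw":0.6},{"linear":[0,0.3,0],"roll":0,"jaw":0.6},{"linear":[0,0.3,0],"roll":0,"jaw":0.6},{"linear":[0,0.3,0],"roll":0,"jaw":0.6},{"linear":[0,0.3,0],"roll":0,"jaw":0.6},{"linear":[0,0.3,0],"roll":0,"jaw":0.6}]'; done
python3 ang.py | grep "near 180"; python3 - <<'E'
from h import *
for n in("scene","side"):
    c=eyes.capture(n);W=pts(c);P=W.reshape(-1,3);P=P[~np.isnan(P).any(1)]
    q=P[(abs(P[:,0]-475)<35)&(abs(P[:,1])<40)&(P[:,2]>50)&(P[:,2]<170)]
    b=q[q[:,2]<100];print(n,"lock body",b.min(0).round(),b.max(0).round(),b.mean(0).round(1),"top",np.percentile(q[:,2],99).round())
    for m in eyes.masks_of(c,"short_lock"): print(m["score"],m["box"],np.nanmedian(W[m["mask"]],0).round())
workorder.finish_job(); print("done")
E
```

```text
clock: 21.1
eef_pos: [431.3, -193.5, 311.9]
tool_rot: [0.707, 0.003, -0.707, 0.003]
force: [0.6, 0.0, 0.3]
gripper_width: 68.3
clock: 22.1
eef_pos: [431.7, -238.5, 311.9]
tool_rot: [0.707, 0.003, -0.707, 0.003]
force: [-0.9, -0.5, 0.4]
gripper_width: 68.0
  near 180 112 180.7
  near 180 122 180.4
scene lock body [462. -30.  60.] [491.  26. 100.] [483.2  -8.8  81.7] top 164.0
0.82 [401.7, 176.3, 417.4, 203.2] [485. 313.  41.]
side lock body [462. -29.  60.] [488.  30.  99.] [472.4  19.7  80.5] top 161.0
0.63 [277.2, 291.4, 290.3, 331.6] [475. 347.  41.]
the job is handed in; nothing more can be done
done
```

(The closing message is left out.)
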